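# Knock a stuck bollard casting out of its mould

## Task

Take the blue mould by its handle from its wooden rest, turn it mouth down just above the floor of the grey tray and tap it on the tray, as often as it takes, until the aluminium bollard stuck inside comes loose and stays behind in the tray; do not let it drop from high up. Then lay the empty mould back on its rest the way it lay before and let go. Leave everything else on the bench where it is.

Things in the scene. Friction and masses are not known exactly. Their poses are not given: they have to be found in the camera images.
- mould_center (a point): Centre of the hollow part of the loose blue mould: rigid square box, 104 mm long (its x), 52 mm wide (y), 50 mm high (z), walls 3.5 mm, open at the +x end (mouth), closed by a 6 mm bottom at -x that carries a wooden handle; 0.20 kg in all, its centre of mass about 15 mm from this point towards the handle. Starts lying on the rest, x level and pointing to the robot's left (+y, within 0.4 rad), z up, this point 25 mm above the rest's top.
- mould_handle (a point): Middle of the mould's wooden handle, 87 mm from mould_center along the mould's -x, same axes. The handle is a straight bar 70 mm long (x), 26 mm wide (y), 22 mm high (z), running on from the closed bottom along the mould's middle line; with the mouth down, this point is 139 mm above the mouth's rim.
- casting_center (a point): Centre of the aluminium bollard: 76 mm long (its x), foot 40 x 40 mm (-x end), head 38 x 38 mm (+x), 0.18 kg. Starts in the mould, same axes, head 20 mm inside the mouth, this point 6 mm from the mould's centre towards its bottom. Foot pinched by dry friction, nearly three times its weight: turned over and moved smoothly, it stays in; jerky moves may shake it out too early.
- tray_floor (a point): Centre of the tray's plywood floor, 8 mm above the bench. The grey tray is fixed, 210 mm (its x) by 160 mm (its y) outside, walls 6 mm thick, their tops 30 mm above the bench. Its yaw varies.
- rest_top (a point): Centre of the flat rubber top of the mould's fixed wooden rest, 75 mm above the bench; 100 mm long (its x axis, along which the hollow part of the mould lies, handle sticking out free to the right), 44 mm wide, on a foot 110 x 90 x 10 mm. Its yaw varies. Rest and tray may change sides.
- sanding_block: bystander, to be left alone: cork-coloured sanding block, 110 x 60 x 35 mm; origin under its middle
- paint_tin: bystander, to be left alone: red-banded paint tin, 72 mm across, 90 mm high; origin under its middle
- spare_bollard: bystander, to be left alone: a finished bollard painted red, standing, 40 x 40 x 76 mm; origin under its middle
- brush: bystander, to be left alone: paint brush, 190 mm; origin under its middle
- mallet: bystander, to be left alone: wooden-handled hammer, 260 mm; origin under its middle
- resin_jar: bystander, to be left alone: jar, 68 mm across, 110 mm high; origin under its middle
- chock: bystander, to be left alone: wooden chock, 120 x 50 x 50 mm; origin under its middle
- mould: The mould; origin 25 mm below mould_center, same axes. To turn it mouth down: grip the handle across y with the tool tilted about 45 degrees, fingers pointing down and towards the mouth, lift, then roll the tool half a turn about its own axis, keeping the tilt.
- casting: The casting; origin in its foot's face, 38 mm from casting_center along -x, same axes. Each brisk tap of the mouth on the tray (0.15 to 0.3 m/s at the hit) lets it slide a little towards the mouth; after about 5 mm it is free and falls 15 mm to the tray floor. It stays there when the mould is then lifted straight up by over 80 mm.
- tray: the tray itself; origin on the bench, 8 mm below tray_floor, same axes
Things that resemble listed ones, but are neither listed nor needed, are in the scene too. Leave any purple or turquoise look-alike of the part that bears rest_top alone. Of the things shaped like the mould, the blue one is meant.

How it is judged:
By the outcome, as a careful person would: the job done as asked, in the order asked, and still so for the second after the job is handed in, with the robot touching nothing.
It also fails if it takes over 61 s, if anything falls off the work surface, if the arm or the gripper's body presses on something with over 40 N, if the wrist force passes 120 N, or if a joint passes its speed limit or range.

## Robot

A 7-joint arm with a two-finger parallel gripper is mounted at the origin on the work surface. World frame = base frame: x ahead of the robot, y to its left, z up, the work surface at z = 0. Lengths are in m, angles in rad, forces in N, time in s.
With the tool pointing down it reaches from about 0.4 to 0.925 m from the base axis. Payload 5.6 kg.
Tool frame: the origin (TCP) lies midway between the tips of the shut fingers; the grasp point (between the pads) lies 19 mm behind it; z points along the fingers, y is the line along which they close (so a half turn about z gives the same grasp; the last joint's range is limited). The gripper opens to 85 mm and grips with 20 to 120 N. Pads are 22 mm wide; open, the fingers measure 114 mm over their backs; the gripper's body (76 mm by 85 mm) begins 54 mm behind the grasp point. The pads swing forward as they close: fully open they stand 13 mm farther back than shut.
Start: joints at [1.075, 0.468, -0.012, 1.603, 0.006, 1.071, -0.056], TCP at [0.284, -0.585, 0.231] pointing down, gripper open.
Joint ranges: [-2.53, 2.53], [-0.31, 2.02], [-1.57, 1.55], [0.28, 2.44], [-1.29, 4.43], [0.15, 1.84], [-2.92, 2.92]. Speed limits (rad/s): [2.57, 2.57, 3.14, 3.14, 3.14, 3.14, 3.14].

## Interface

Orientations are given as a rotation vector (axis times angle).
In Python, from workcell import r gives the robot as it stands.
- The arm moves only by the tool apply_moves, never from a script. Its argument "motion" is a list that holds one entry, the list of rows, each a list of 6 numbers: the shift along the tool's x, y, z in m, then the turn, a rotation vector about the tool's x, y, z in degrees. In form: [[[tx, ty, tz, ax, ay, az], ...]]. A call has exactly 10 rows; each row shifts and turns the commanded pose from where the row before left it, along the tool's axes as they then stand; what a row does not reach is not made up. A row lasts 1/8 s, in which the tool goes at most 62.5 mm and 10.7 degrees, less where a joint would pass 70% of its speed; a pose out of reach is approached as far as the arm can. A call with a gripper value outside its range is refused whole. "gripper" is the opening, from 0 (shut) to 1 (fully open), set as the call begins (left out, the last holds). The fingers move at their own pace and stop on an object; the grip force is fixed at half the most. Time passes only in rows, so rows that do not move let the fingers close, or fill a call up. It gives the time, the measured TCP pose, the force, the opening and the grip force at its end, in the units of the state.
- r.sense(): the state, without advancing time (a new reading comes with each control period).
- r.camera(name): name is "side" or "top"; returns a dict with "frame" (384x512x3 uint8, blue, green, red), "vfov" (degrees; the focal length in pixels is half the picture's height over the tangent of half this angle, whatever the lens; pixels are square), "cx", "cy" (the principal point, pixels), "camera_from_world" (4x4, takes a point from world to camera coordinates). Camera axes: x right, y down, z forward; pixel columns grow to the right and rows downward; lengths in m; the calibration is good to about 2 mm. A picture is of the moment at which its call begins. There is no depth.
- r.hand_in(): hands the job in; it is judged then, once.
The state is a dict: "time": time; "joints": joint angles; "joint_velocities": joint speeds; "joint_efforts": joint torques, N m; "position": TCP position; "tool_rot": TCP orientation; "force": force on the tool from outside, world axes, zero at the start; "ft_torque": the same for the moment, N m; "gripper_width": finger opening in m; "finger_force": force on a finger pad.
Only numpy, scipy, OpenCV 4.12 (cv2) and the standard library are available. Lean on these libraries where they do the work, as an engineer would, in place of code of your own. Each camera call takes 0.05 s, during which the arm holds its last target. There are 200 camera calls.

## Working session

There is one attempt and no reset: what is moved stays moved. The work goes in short steps, Python scripts to look and compute and a tool call to move; the robot and the scene stay as the last step left them, time stands still between calls to the robot, and variables do not carry over. Pictures are saved under pics/ and viewed, at most 10 in all, crops included, and the job is handed in when it is done.

Besides the shell and the picture viewer there is one more tool, called as name(argument=value, ...) on one line, values as JSON. apply_moves: Moves the arm, as the interface text tells. Its arguments: {"type":"object","properties":{"motion":{"type":"array","items":{"type":"array","items":{"type":"array","items":{"type":"number"}}}},"gripper":{"type":"number"}},"required":["motion"]}

```bash
mkdir -p pics; ls; python3 - <<'E'
from workcell import r
import cv2,numpy as np
s=r.sense();print({k:np.round(v,3).tolist() for k,v in s.items()})
for n in("top","side"):
    c=r.camera(n);cv2.imwrite(f"pics/{n}0.png",c["frame"]);print(n,c["vfov"],c["cx"],c["cy"],np.round(c["camera_from_world"],4).tolist(),[k for k in c])
E
```

```text
pics
{'time': 0.0, 'joints': [1.075, 0.468, -0.012, 1.604, 0.006, 1.071, -0.056], 'joint_velocities': [0.001, 0.0, -0.0, -0.0, -0.002, 0.0, -0.002], 'joint_efforts': [0.0, -53.238, 0.022, -25.13, 0.012, 0.008, 0.0], 'position': [0.284, -0.584, 0.23], 'tool_rot': [-3.06, -0.705, 0.001], 'force': [-0.308, -0.603, 0.822], 'ft_torque': [0.033, -0.056, -0.004], 'finger_force': 0.0, 'gripper_width': 0.085}
top 57.43728618964146 256.50906590877787 194.55433563307668 [[0.0239, -0.9997, 0.0068, -0.0129], [-0.9941, -0.0245, -0.1059, 0.5358], [0.106, -0.0043, -0.9944, 1.1943], [0.0, 0.0, 0.0, 1.0]] ['frame', 'vfov', 'cx', 'cy', 'camera_from_world']
side 51.58649933005181 248.94533974999518 191.85318373451614 [[-0.9632, -0.2684, 0.0162, 0.5393], [-0.1832, 0.611, -0.7701, 0.1699], [0.1969, -0.7447, -0.6377, 1.1188], [0.0, 0.0, 0.0, 1.0]] ['frame', 'vfov', 'cx', 'cy', 'camera_from_world']
```

View pics/top0.png

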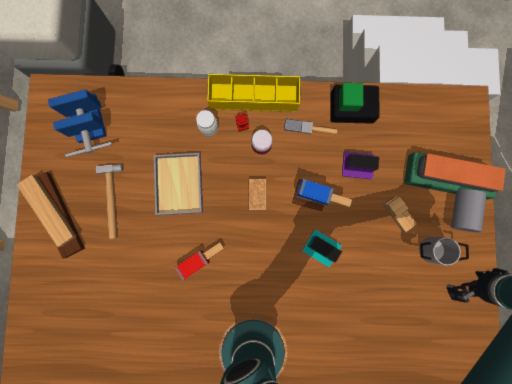

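View pics/side0.png

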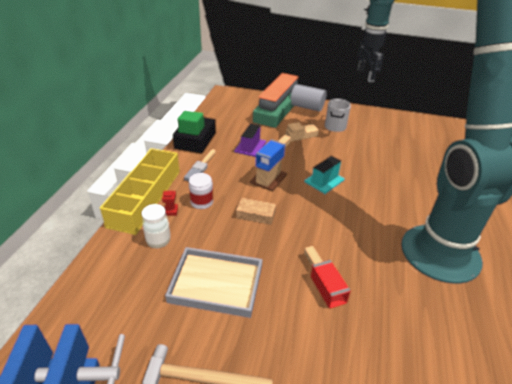

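```bash
cat > h.py <<'E'
from workcell import r
import cv2,numpy as np
def f(c): return c["frame"].shape[0]/2/np.tan(np.radians(c["vfov"]/2))
def ray(c,u,v):
    M=c["camera_from_world"];R=M[:3,:3]
    return -R.T@M[:3,3], R.T@np.array([(u-c["cx"])/f(c),(v-c["cy"])/f(c),1])
def onz(c,u,v,z):
    o,d=ray(c,u,v); return o+d*(z-o[2])/d[2]
def proj(c,p):
    q=c["camera_from_world"]@np.append(p,1); return np.array([c["cx"],c["cy"]])+f(c)*q[:2]/q[2]
E
python3 - <<'E'
from h import *
t=r.camera("top");s=r.camera("side")
for n,c,b in(("t",t,(285,165,75,55)),("s",s,(240,125,75,75))):
    h=cv2.cvtColor(c["frame"],cv2.COLOR_BGR2HSV)
    m=cv2.inRange(h,(100,120,40),(128,255,255))
    x,y,w,hh=b; mm=np.zeros_like(m);mm[y:y+hh,x:x+w]=m[y:y+hh,x:x+w]
    cs=max(cv2.findContours(mm,0,1)[0],key=cv2.contourArea)
    print(n,cv2.contourArea(cs),cv2.boundingRect(cs),cv2.minAreaRect(cs))
    if n=="t":
        bp=cv2.boxPoints(cv2.minAreaRect(cs));print(np.round([onz(c,*p,.125) for p in bp],3))
    k=cv2.resize(c["frame"][y:y+hh,x:x+w],None,fx=(400/w),fy=400/w,interpolation=cv2.INTER_CUBIC)
    globals()["k"+n]=k
    if n=="t":
        hm=cv2.cvtColor(c["frame"][y:y+hh,x:x+w],cv2.COLOR_BGR2HSV)
H=max(kt.shape[0],ks.shape[0])
pad=lambda k:cv2.copyMakeBorder(k,0,H-k.shape[0],0,0,0)
cv2.imwrite("pics/crop1.png",np.hstack([pad(kt),pad(ks)]))
# tray: grey walls
h=cv2.cvtColor(t["frame"],cv2.COLOR_BGR2HSV)
m=cv2.inRange(h,(0,0,60),(180,85,200));mm=np.zeros_like(m);mm[140:225,140:215]=m[140:225,140:215]
cs=max(cv2.findContours(mm,0,1)[0],key=cv2.contourArea);R=cv2.minAreaRect(cs);print(R)
P=np.array([onz(t,*p,.03) for p in cv2.boxPoints(R)]);print(P.round(3),P.mean(0),np.linalg.norm(np.diff(P,axis=0),axis=1))
E
```

```text
t 445.0 (297, 179, 34, 26) ((314.050048828125, 191.34999084472656), (31.939001083374023, 17.708751678466797), 18.434946060180664)
[[ 0.528 -0.127  0.125]
 [ 0.583 -0.144  0.125]
 [ 0.553 -0.242  0.125]
 [ 0.498 -0.224  0.125]]
s 412.5 (256, 141, 28, 29) ((269.0000305175781, 154.5), (20.50609588623047, 33.23401641845703), 45.0)
((177.37258911132812, 183.50543212890625), (60.3071174621582, 47.2976188659668), 87.56334686279297)
[[0.669 0.37  0.03 ]
 [0.68  0.204 0.03 ]
 [0.468 0.186 0.03 ]
 [0.457 0.349 0.03 ]] [0.56876751 0.27725866 0.03      ] [0.16624511 0.21287732 0.16323946]
```

View pics/crop1.png

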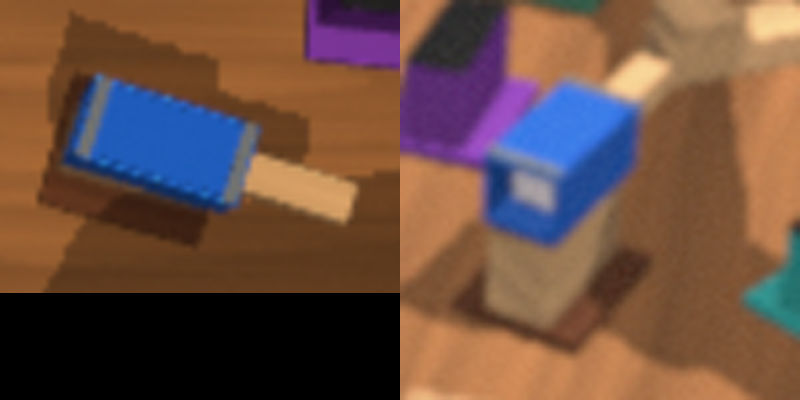

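The blue mould is at top (317,192), side (268,155). It lies on a wooden rest with its mouth to the left and its handle to the right. The look-alikes are the red mould at top (192,263) and the purple (360,163) and turquoise (323,248) rests. The tray is at top (178,183). Next I'll work out the exact mould pose.

```bash
cat >> h.py <<'E'
from scipy.spatial.transform import Rotation as Ro
def tool(m,flip,tilt=45):   # tool rotation gripping across y, fingers down & toward m ; flip=+1: tool y=+mould y
    z=np.array([0,0,1.]);y=flip*np.cross(z,m);a=np.radians(tilt);tz=np.cos(a)*m-np.sin(a)*z
    return Ro.from_matrix(np.c_[np.cross(y,tz),y,tz])
def plan(p,R,n=None,p0=None,R0=None):   # n equal rows
    s=r.sense(); p0=s["position"] if p0 is None else p0; R0=Ro.from_rotvec(s["tool_rot"]) if R0 is None else R0
    w=(R0.inv()*R).as_rotvec(); d=R0.inv().apply(np.array(p)-p0)
    if n is None: n=max(int(np.ceil(np.degrees(np.linalg.norm(w))/10)),int(np.ceil(np.linalg.norm(d)/.055)),1)
    q=Ro.from_rotvec(w/n); S=sum((q**k).as_matrix() for k in range(n))
    print(n,"rows of",np.round(np.linalg.solve(S,d),4).tolist(),np.round(np.degrees(w/n),2).tolist())
def show():
    s=r.sense();print({k:np.round(s[k],3).tolist() for k in("time","joints","position","tool_rot","force","gripper_width","finger_force")})
E
python3 - <<'E'
from h import *
t=r.camera("top");s=r.camera("side")
u=lambda x,y:((x+.5)*75/400-.5+285,(y+.5)*75/400-.5+165)
C=[onz(t,*u(*q),.125) for q in((96,75),(258,126),(237,205),(78,155))];print(np.round(C,4))
C=np.array(C)
print("len",np.linalg.norm(C[1]-C[0]),np.linalg.norm(C[2]-C[3]),"wid",np.linalg.norm(C[0]-C[3]),np.linalg.norm(C[1]-C[2]))
a=C[0]-C[1];print("yaw m",np.degrees(np.arctan2(a[1],a[0])));a=C[3]-C[2];print(np.degrees(np.arctan2(a[1],a[0])))
print("centre",C.mean(0))
H=[onz(t,*u(*q),.111) for q in((357,184),(250,152))];a=H[1]-H[0];print("handle far edge",np.round(H,4),np.degrees(np.arctan2(a[1],a[0])))
# side check: crop scale 400/75 offset 240,125: top face corners seen
v=lambda x,y:((x+.5)*75/400-.5+240,(y+.5)*75/400-.5+125)
D=np.array([onz(s,*v(*q),.125) for q in((568,77),(638,103),(560,168),(487,150))]) if 0 else np.array([onz(s,*v(x-400,y),.125) for x,y in((568,77),(638,103),(560,170),(487,150))])
print("side",np.round(D,4),D.mean(0))
# tray via side & floor check
for n,c in(("t",t),("s",s)):
    h=cv2.cvtColor(c["frame"],cv2.COLOR_BGR2HSV);m=cv2.inRange(h,(12,30,150),(35,140,255))
    cn,_=cv2.findContours(m,0,1)
    for k in cn:
        if cv2.contourArea(k)>600:
            R=cv2.approxPolyDP(k,6,True).reshape(-1,2); P=np.array([onz(c,*p,.012) for p in R]);print(n,cv2.contourArea(k),R.tolist(),P.round(3).tolist())
E
```

```text
[[ 0.581  -0.1471  0.125 ]
 [ 0.5523 -0.2454  0.125 ]
 [ 0.5041 -0.2328  0.125 ]
 [ 0.532  -0.1368  0.125 ]]
len 0.10239625515348097 0.10002226513703204 wid 0.05011053653427873 0.04984208683247563
yaw m 73.71906108239773
73.80226800806103
centre [ 0.54234145 -0.19054061  0.125     ]
handle far edge [[ 0.52   -0.3091  0.111 ]
 [ 0.538  -0.2437  0.111 ]] 74.57951875343906
side [[ 0.5531 -0.244   0.125 ]
 [ 0.5049 -0.2274  0.125 ]
 [ 0.5343 -0.1425  0.125 ]
 [ 0.5809 -0.1503  0.125 ]] [ 0.5432867  -0.19103284  0.125     ]
t 1269.5 [[31, 175], [16, 184], [58, 246], [71, 234]] [[0.588, 0.8, 0.012], [0.554, 0.85, 0.012], [0.341, 0.684, 0.012], [0.384, 0.643, 0.012]]
t 2118.5 [[197, 156], [158, 158], [160, 212], [198, 210]] [[0.671, 0.216, 0.012], [0.66, 0.355, 0.012], [0.468, 0.337, 0.012], [0.478, 0.204, 0.012]]
t 5404.0 [[148, 71], [228, 73], [229, 60], [217, 57], [221, 48], [253, 68], [245, 37], [266, 32], [270, 21], [258, 12], [268, 6], [279, 26], [293, 28], [300, 19], [334, 24], [343, 8], [348, 19], [390, 14], [389, 4], [252, 0], [252, 9], [234, 7], [230, 16], [224, 10], [228, 24], [2
[... 488 characters left out ...]
.271, -0.481, 0.012], [1.273, 0.035, 0.012], [1.236, 0.034, 0.012], [1.243, 0.101, 0.012], [1.206, 0.115, 0.012], [1.229, 0.138, 0.012], [1.174, 0.122, 0.012], [1.086, 0.2, 0.012], [1.112, 0.246, 0.012], [1.057, 0.251, 0.012], [1.059, 0.313, 0.012], [1.009, 0.329, 0.012], [1.026, 0.389, 0.012]]
t 2221.0 [[0, 0], [0, 39], [55, 39], [59, 0]] [[1.245, 0.976, 0.012], [1.092, 0.961, 0.012], [1.098, 0.759, 0.012], [1.252, 0.757, 0.012]]
s 1238.5 [[159, 373], [273, 383], [165, 360]] [[0.605, 0.538, 0.012], [0.372, 0.492, 0.012], [0.605, 0.509, 0.012]]
s 3228.5 [[187, 255], [171, 294], [249, 306], [257, 266]] [[0.674, 0.22, 0.012], [0.663, 0.349, 0.012], [0.468, 0.328, 0.012], [0.481, 0.203, 0.012]]
```

```bash
python3 - <<'E'
from h import *
m=np.array([np.cos(np.radians(73.8)),np.sin(np.radians(73.8)),0])
for f in(-1,1): plan([.497,-.348,.18],tool(m,f),10)
E
```

```text
10 rows of [0.0297, 0.0002, 0.0165] [1.87, 4.23, -4.53]
10 rows of [0.0095, -0.0364, 0.0089] [5.13, -2.27, 12.39]
```

apply_moves(motion=[[[0.0297, 0.0002, 0.0165, 1.87, 4.23, -4.53], [0.0297, 0.0002, 0.0165, 1.87, 4.23, -4.53], [0.0297, 0.0002, 0.0165, 1.87, 4.23, -4.53], [0.0297, 0.0002, 0.0165, 1.87, 4.23, -4.53], [0.0297, 0.0002, 0.0165, 1.87, 4.23, -4.53], [0.0297, 0.0002, 0.0165, 1.87, 4.23, -4.53], [0.0297, 0.0002, 0.0165, 1.87, 4.23, -4.53], [0.0297, 0.0002, 0.0165, 1.87, 4.23, -4.53], [0.0297, 0.0002, 0.0165, 1.87, 4.23, -4.53], [0.0297, 0.0002, 0.0165, 1.87, 4.23, -4.53]]], gripper=0.65)

```text
time: 1.55
position: [0.4975, -0.3474, 0.1803]
tool_rot: [-2.031, -1.528, -0.845]
force: [-0.7, 0.3, -0.7]
gripper_width: 0.0555
finger_force: 0.0
```

```bash
python3 - <<'E'
from h import *
show()
m=np.array([np.cos(np.radians(73.8)),np.sin(np.radians(73.8)),0])
plan([.497,-.348,.18],tool(m,-1),1)
plan([.523,-.2596,.0844],tool(m,-1),5)
E
```

```text
{'time': 1.55, 'joints': [1.17, 0.778, -0.474, 1.51, -0.37, 1.326, 0.639], 'position': [0.498, -0.347, 0.18], 'tool_rot': [-2.031, -1.528, -0.845], 'force': [-0.672, 0.256, -0.747], 'gripper_width': 0.056, 'finger_force': 0.0}
1 rows of [-0.0007, -0.0003, -0.0003] [0.01, -0.1, 0.12]
5 rows of [-0.0007, -0.0, 0.0265] [0.0, -0.02, 0.02]
```

apply_moves(motion=[[[-0.0005, 0, 0.0189, 0, 0, 0], [-0.0005, 0, 0.0189, 0, 0, 0], [-0.0005, 0, 0.0189, 0, 0, 0], [-0.0005, 0, 0.0189, 0, 0, 0], [-0.0005, 0, 0.0189, 0, 0, 0], [-0.0005, 0, 0.0189, 0, 0, 0], [-0.0005, 0, 0.0189, 0, 0, 0], [0, 0, 0, 0, 0, 0], [0, 0, 0, 0, 0, 0], [0, 0, 0, 0, 0, 0]]])

```text
time: 2.8
position: [0.5231, -0.2617, 0.0849]
tool_rot: [-2.036, -1.527, -0.843]
force: [-0.5, -0.0, -0.7]
gripper_width: 0.0555
finger_force: 0.0
```

```bash
python3 - <<'E'
from h import *
show()
k=[]
for n,b in(("top",(285,155,90,70)),("side",(220,80,120,93))):
    x,y,w,h=b;k.append(cv2.resize(r.camera(n)["frame"][y:y+h,x:x+w],(400,310),interpolation=2))
cv2.imwrite("pics/g1.png",np.hstack(k))
E
```

```text
{'time': 2.8, 'joints': [1.092, 0.852, -0.495, 1.664, -0.394, 1.066, 0.661], 'position': [0.523, -0.262, 0.085], 'tool_rot': [-2.036, -1.527, -0.843], 'force': [-0.458, -0.034, -0.701], 'gripper_width': 0.055, 'finger_force': 0.0}
```

View pics/g1.png

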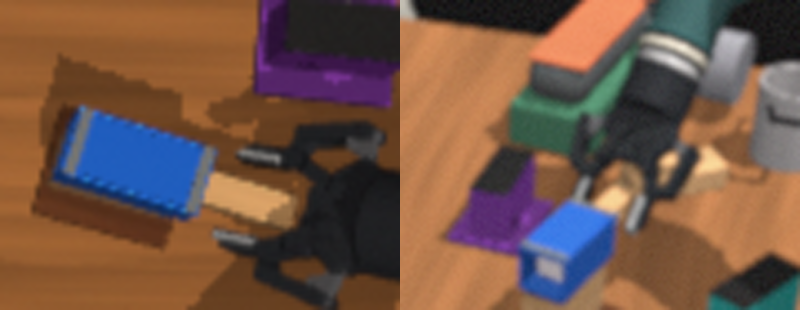

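The fingers straddle the handle evenly, with tips at crop (262,157) and (235,237). I'll close now.

apply_moves(motion=[[[0, 0, 0, 0, 0, 0], [0, 0, 0, 0, 0, 0], [0, 0, 0, 0, 0, 0], [0, 0, 0, 0, 0, 0], [0, 0, 0, 0, 0, 0], [0, 0, 0, 0, 0, 0], [0, 0, 0, 0, 0, 0], [0, 0, 0, 0, 0, 0], [0, 0, 0, 0, 0, 0], [0, 0, 0, 0, 0, 0]]], gripper=0.0)

```text
time: 4.15
position: [0.5228, -0.2609, 0.0846]
tool_rot: [-2.034, -1.527, -0.843]
force: [-2.7, -2.3, 5.7]
gripper_width: 0.0255
finger_force: 59.2
```

```bash
python3 - <<'E'
from h import *
show()
s=r.sense();R=Ro.from_rotvec(s["tool_rot"])
print(R.as_matrix().round(3))
plan(s["position"]+[0,0,.19],R,10)
E
```

```text
{'time': 4.15, 'joints': [1.092, 0.852, -0.495, 1.664, -0.394, 1.067, 0.661], 'position': [0.523, -0.261, 0.085], 'tool_rot': [-2.034, -1.527, -0.843], 'force': [-2.722, -2.315, 5.748], 'gripper_width': 0.026, 'finger_force': 59.179}
[[ 0.197  0.96   0.198]
 [ 0.679 -0.28   0.678]
 [ 0.707  0.001 -0.707]]
10 rows of [0.0134, 0.0, -0.0134] [0.0, 0.0, 0.0]
```

apply_moves(motion=[[[0.004, 0, -0.004, 0, 0, 0], [0.01, 0, -0.01, 0, 0, 0], [0.015, 0, -0.015, 0, 0, 0], [0.018, 0, -0.018, 0, 0, 0], [0.02, 0, -0.02, 0, 0, 0], [0.02, 0, -0.02, 0, 0, 0], [0.018, 0, -0.018, 0, 0, 0], [0.015, 0, -0.015, 0, 0, 0], [0.01, 0, -0.01, 0, 0, 0], [0.004, 0, -0.004, 0, 0, 0]]])

```text
time: 5.4
position: [0.5228, -0.2606, 0.2749]
tool_rot: [-2.034, -1.528, -0.843]
force: [0.4, -0.2, -4.4]
gripper_width: 0.0252
finger_force: 59.2
```

```bash
python3 - <<'E'
from h import *
show()
m=np.array([np.cos(np.radians(73.8)),np.sin(np.radians(73.8)),0])
E
```

```text
{'time': 5.4, 'joints': [1.124, 0.603, -0.543, 1.589, -0.447, 1.335, 0.513], 'position': [0.523, -0.261, 0.275], 'tool_rot': [-2.034, -1.528, -0.843], 'force': [0.365, -0.192, -4.396], 'gripper_width': 0.025, 'finger_force': 59.226}
```

apply_moves(motion=[[[0, 0, 0, 0, 0, 2], [0, 0, 0, 0, 0, 5], [0, 0, 0, 0, 0, 8], [0, 0, 0, 0, 0, 9], [0, 0, 0, 0, 0, 9], [0, 0, 0, 0, 0, 9], [0, 0, 0, 0, 0, 9], [0, 0, 0, 0, 0, 9], [0, 0, 0, 0, 0, 9], [0, 0, 0, 0, 0, 9]]])

```text
time: 6.65
position: [0.5223, -0.2602, 0.2726]
tool_rot: [-2.366, 0.096, -0.234]
force: [0.2, 0.0, -4.6]
gripper_width: 0.0253
finger_force: 59.2
```

```bash
python3 - <<'E'
from h import *
show()
E
```

```text
{'time': 6.65, 'joints': [0.928, 0.554, -0.254, 1.605, -0.586, 1.391, -0.738], 'position': [0.522, -0.26, 0.273], 'tool_rot': [-2.366, 0.096, -0.234], 'force': [0.192, 0.043, -4.592], 'gripper_width': 0.025, 'finger_force': 59.195}
```

apply_moves(motion=[[[0, 0, 0, 0, 0, 9.5], [0, 0, 0, 0, 0, 10], [0, 0, 0, 0, 0, 10], [0, 0, 0, 0, 0, 10], [0, 0, 0, 0, 0, 10], [0, 0, 0, 0, 0, 10], [0, 0, 0, 0, 0, 10], [0, 0, 0, 0, 0, 9], [0, 0, 0, 0, 0, 7], [0, 0, 0, 0, 0, 4]]])

```text
time: 7.9
position: [0.5226, -0.2599, 0.2726]
tool_rot: [-1.648, 1.768, 0.514]
force: [-0.1, -0.1, -4.3]
gripper_width: 0.0253
finger_force: 59.2
```

```bash
python3 - <<'E'
from h import *
show()
m=np.array([np.cos(np.radians(73.8)),np.sin(np.radians(73.8)),0])
R=tool(m,1);print(R.as_matrix().round(3))
off=(.019*R.as_matrix()[:,2]) # roughly; handle point = tcp - off
p=np.array([.569,.277,.0])+[off[0],off[1],0]
p[2]=.275;print(p)
plan(p,R,12)
plan(r.sense()["position"],R)
E
```

```text
{'time': 7.9, 'joints': [0.722, 0.533, 0.036, 1.621, -0.705, 1.456, -2.198], 'position': [0.523, -0.26, 0.273], 'tool_rot': [-1.648, 1.768, 0.514], 'force': [-0.106, -0.1, -4.269], 'gripper_width': 0.025, 'finger_force': 59.217}
[[-0.197 -0.96   0.197]
 [-0.679  0.279  0.679]
 [-0.707 -0.    -0.707]]
[0.57274825 0.28990157 0.275     ]
12 rows of [-0.0329, 0.005, 0.0318] [0.0, 0.0, 1.02]
2 rows of [0.0, 0.0, 0.0] [0.01, 0.03, 6.09]
```

```bash
cat >> h.py <<'E'
m=np.array([np.cos(np.radians(73.8)),np.sin(np.radians(73.8)),0])
RG=tool(m,-1); PG=np.array([.5228,-.2609,.0846])
TR=np.array([.569,.277,.008])
RT=Ro.from_rotvec([0,0,np.radians(50)])*tool(m,1)
PT=TR+.022*RT.as_matrix()[:,2]
E
python3 - <<'E'
from h import *
p=PT.copy();p[2]=.275;print(p)
plan(p,RT,17)
E
```

```text
[0.56034607 0.28992708 0.275     ]
17 rows of [-0.0225, -0.0091, 0.0226] [-2.05, -0.21, -1.38]
```

apply_moves(motion=[[[-0.0056, -0.0023, 0.0056, -0.51, -0.05, -0.35], [-0.0113, -0.0046, 0.0113, -1.03, -0.1, -0.69], [-0.0169, -0.0068, 0.017, -1.54, -0.16, -1.04], [-0.0225, -0.0091, 0.0226, -2.05, -0.21, -1.38], [-0.0225, -0.0091, 0.0226, -2.05, -0.21, -1.38], [-0.0225, -0.0091, 0.0226, -2.05, -0.21, -1.38], [-0.0225, -0.0091, 0.0226, -2.05, -0.21, -1.38], [-0.0225, -0.0091, 0.0226, -2.05, -0.21, -1.38], [-0.0225, -0.0091, 0.0226, -2.05, -0.21, -1.38], [-0.0225, -0.0091, 0.0226, -2.05, -0.21, -1.38]]])

```text
time: 9.15
position: [0.5908, 0.0151, 0.2777]
tool_rot: [-2.001, 1.524, 0.733]
force: [0.5, 0.4, -4.7]
gripper_width: 0.025
finger_force: 59.2
```

apply_moves(motion=[[[-0.0225, -0.0091, 0.0226, -2.05, -0.21, -1.38], [-0.0225, -0.0091, 0.0226, -2.05, -0.21, -1.38], [-0.0225, -0.0091, 0.0226, -2.05, -0.21, -1.38], [-0.0225, -0.0091, 0.0226, -2.05, -0.21, -1.38], [-0.0225, -0.0091, 0.0226, -2.05, -0.21, -1.38], [-0.0225, -0.0091, 0.0226, -2.05, -0.21, -1.38], [-0.0225, -0.0091, 0.0226, -2.05, -0.21, -1.38], [-0.0169, -0.0068, 0.017, -1.54, -0.16, -1.04], [-0.0113, -0.0046, 0.0113, -1.03, -0.1, -0.69], [-0.0056, -0.0023, 0.0056, -0.51, -0.05, -0.35]]])

```text
time: 10.4
position: [0.5584, 0.291, 0.2752]
tool_rot: [-2.31, 1.227, 0.949]
force: [0.1, -1.2, -5.0]
gripper_width: 0.0254
finger_force: 59.2
```

```bash
python3 - <<'E'
from h import *
show()
p=PT.copy();p[2]=.275
plan(p,RT,1)
k=[]
for n,b in(("top",(110,130,140,109)),("side",(130,110,220,171))):
    x,y,w,h=b;k.append(cv2.resize(r.camera(n)["frame"][y:y+h,x:x+w],(400,310),interpolation=2))
cv2.imwrite("pics/t1.png",np.hstack(k))
E
```

```text
{'time': 10.4, 'joints': [-0.021, 0.601, -0.273, 1.519, -0.591, 1.367, -2.596], 'position': [0.558, 0.291, 0.275], 'tool_rot': [-2.31, 1.227, 0.949], 'force': [0.094, -1.244, -5.046], 'gripper_width': 0.025, 'finger_force': 59.184}
1 rows of [0.0015, -0.001, -0.0013] [0.15, -0.34, 0.18]
```

View pics/t1.png

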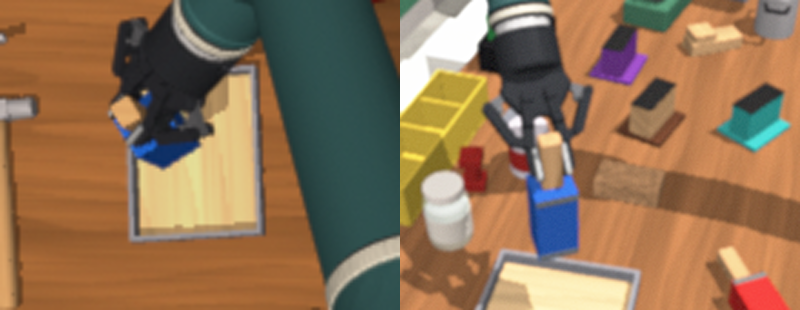

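apply_moves(motion=[[[0.0045, -0.001, 0.002, 0.15, -0.34, 0.18], [0.006, 0, 0.006, 0, 0, 0], [0.009, 0, 0.009, 0, 0, 0], [0.011, 0, 0.011, 0, 0, 0], [0.012, 0, 0.012, 0, 0, 0], [0.012, 0, 0.012, 0, 0, 0], [0.011, 0, 0.011, 0, 0, 0], [0.009, 0, 0.009, 0, 0, 0], [0.006, 0, 0.006, 0, 0, 0], [0.0025, 0, 0.0025, 0, 0, 0]]])

```text
time: 11.75
position: [0.5607, 0.2892, 0.1592]
tool_rot: [-2.301, 1.231, 0.953]
force: [-0.1, -0.5, -4.1]
gripper_width: 0.025
finger_force: 59.3
```

```bash
python3 - <<'E'
from h import *
show();s=r.sense()
p=PT.copy();p[2]=s["position"][2];plan(p,RT,1)
c=r.camera("side");b=c["frame"][130:330,150:350]
cv2.imwrite("pics/t2.png",cv2.resize(b,(600,600),interpolation=2))
E
```

```text
{'time': 11.75, 'joints': [-0.019, 0.738, -0.268, 1.579, -0.593, 1.212, -2.48], 'position': [0.561, 0.289, 0.159], 'tool_rot': [-2.301, 1.231, 0.953], 'force': [-0.121, -0.479, -4.134], 'gripper_width': 0.025, 'finger_force': 59.258}
1 rows of [-0.0006, -0.0002, 0.0006] [-0.07, 0.01, -0.07]
```

View pics/t2.png

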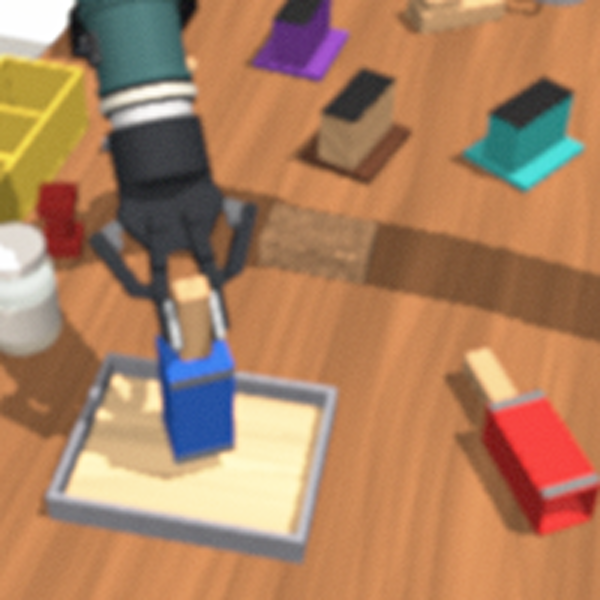

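apply_moves(motion=[[[0.004, 0, 0.004, 0, 0, 0], [0.005, 0, 0.005, 0, 0, 0], [0.004, 0, 0.004, 0, 0, 0], [0.002, 0, 0.002, 0, 0, 0], [0.001, 0, 0.001, 0, 0, 0], [0.001, 0, 0.001, 0, 0, 0], [0.001, 0, 0.001, 0, 0, 0], [0.001, 0, 0.001, 0, 0, 0], [0.001, 0, 0.001, 0, 0, 0], [0, 0, 0, 0, 0, 0]]])

```text
time: 13.05
position: [0.5611, 0.2895, 0.1339]
tool_rot: [-2.3, 1.229, 0.954]
force: [-1.5, -3.1, 7.8]
gripper_width: 0.025
finger_force: 60.7
```

apply_moves(motion=[[[-0.0156, 0, -0.0156, 0, 0, 0], [-0.0156, 0, -0.0156, 0, 0, 0], [0, 0, 0, 0, 0, 0], [0.0163, 0, 0.0163, 0, 0, 0], [0.0163, 0, 0.0163, 0, 0, 0], [-0.0163, 0, -0.0163, 0, 0, 0], [-0.0163, 0, -0.0163, 0, 0, 0], [0, 0, 0, 0, 0, 0], [0.0163, 0, 0.0163, 0, 0, 0], [0.0163, 0, 0.0163, 0, 0, 0]]])

```text
time: 14.3
position: [0.5597, 0.2899, 0.1301]
tool_rot: [-2.296, 1.23, 0.961]
force: [-3.5, -14.6, 66.6]
gripper_width: 0.0255
finger_force: 66.8
```

```bash
python3 - <<'E'
from h import *
show();s=r.sense()
p=PT.copy();p[2]=s["position"][2];plan(p,RT,1)
E
```

```text
{'time': 14.3, 'joints': [-0.019, 0.779, -0.267, 1.586, -0.598, 1.179, -2.45], 'position': [0.56, 0.29, 0.13], 'tool_rot': [-2.296, 1.23, 0.961], 'force': [-3.452, -14.605, 66.642], 'gripper_width': 0.025, 'finger_force': 66.792}
1 rows of [0.0002, -0.0005, -0.0002] [-0.02, 0.39, -0.12]
```

apply_moves(motion=[[[-0.0156, 0, -0.0156, 0, 0, 0], [-0.0156, 0, -0.0156, 0, 0, 0], [0, 0, 0, 0, 0, 0], [0.0156, 0, 0.0156, 0, 0, 0], [0.0149, 0, 0.0149, 0, 0, 0], [-0.0149, 0, -0.0149, 0, 0, 0], [0, 0, 0, 0, 0, 0], [0, 0, 0, 0, 0, 0], [0, 0, 0, 0, 0, 0], [0, 0, 0, 0, 0, 0]]])

```text
time: 15.55
position: [0.5605, 0.2891, 0.151]
tool_rot: [-2.301, 1.232, 0.953]
force: [0.8, 0.4, -4.5]
gripper_width: 0.0253
finger_force: 59.8
```

apply_moves(motion=[[[-0.0155, 0, -0.0155, 0, 0, 0], [0, 0, 0, 0, 0, 0], [0.0112, 0, 0.0112, 0, 0, 0], [0.019, 0, 0.019, 0, 0, 0], [-0.0151, 0, -0.0151, 0, 0, 0], [-0.0151, 0, -0.0151, 0, 0, 0], [0, 0, 0, 0, 0, 0], [0.0112, 0, 0.0112, 0, 0, 0], [0.019, 0, 0.019, 0, 0, 0], [-0.0149, 0, -0.0149, 0, 0, 0]]])

```text
time: 16.8
position: [0.5581, 0.2877, 0.1471]
tool_rot: [-2.301, 1.237, 0.963]
force: [-1.0, 0.4, -3.6]
gripper_width: 0.0253
finger_force: 62.8
```

apply_moves(motion=[[[0, 0, 0, 0, 0, 0], [0, 0, 0, 0, 0, 0], [-0.0153, 0, -0.0153, 0, 0, 0], [0, 0, 0, 0, 0, 0], [0.0112, 0, 0.0112, 0, 0, 0], [0.019, 0, 0.019, 0, 0, 0], [-0.0149, 0, -0.0149, 0, 0, 0], [0, 0, 0, 0, 0, 0], [0, 0, 0, 0, 0, 0], [0, 0, 0, 0, 0, 0]]])

```text
time: 18.05
position: [0.5609, 0.2891, 0.152]
tool_rot: [-2.301, 1.231, 0.952]
force: [-0.4, 0.2, -1.5]
gripper_width: 0.0252
finger_force: 64.2
```

```bash
python3 - <<'E'
from h import *
show();s=r.sense()
p=PT.copy();p[2]=s["position"][2];plan(p,RT,1)
E
```

```text
{'time': 18.05, 'joints': [-0.02, 0.747, -0.267, 1.581, -0.593, 1.202, -2.473], 'position': [0.561, 0.289, 0.152], 'tool_rot': [-2.301, 1.231, 0.952], 'force': [-0.357, 0.23, -1.508], 'gripper_width': 0.025, 'finger_force': 64.157}
1 rows of [-0.0007, -0.0, 0.0007] [-0.11, -0.04, -0.04]
```

apply_moves(motion=[[[-0.003, 0, -0.003, 0, 0, 0], [-0.006, 0, -0.006, 0, 0, 0], [-0.009, 0, -0.009, 0, 0, 0], [-0.011, 0, -0.011, 0, 0, 0], [-0.012, 0, -0.012, 0, 0, 0], [-0.012, 0, -0.012, 0, 0, 0], [-0.011, 0, -0.011, 0, 0, 0], [-0.01, 0, -0.01, 0, 0, 0], [-0.008, 0, -0.008, 0, 0, 0], [-0.004, 0, -0.004, 0, 0, 0]]])

```text
time: 19.3
position: [0.5608, 0.2892, 0.2741]
tool_rot: [-2.301, 1.231, 0.952]
force: [0.1, -0.6, -2.8]
gripper_width: 0.0252
finger_force: 64.1
```

```bash
python3 - <<'E'
from h import *
show()
c=r.camera("side");b=c["frame"][110:330,150:350]
cv2.imwrite("pics/t3.png",cv2.resize(b,(545,600),interpolation=2))
E
```

```text
{'time': 19.3, 'joints': [-0.017, 0.605, -0.271, 1.517, -0.596, 1.368, -2.593], 'position': [0.561, 0.289, 0.274], 'tool_rot': [-2.301, 1.231, 0.952], 'force': [0.071, -0.605, -2.762], 'gripper_width': 0.025, 'finger_force': 64.136}
```

View pics/t3.png

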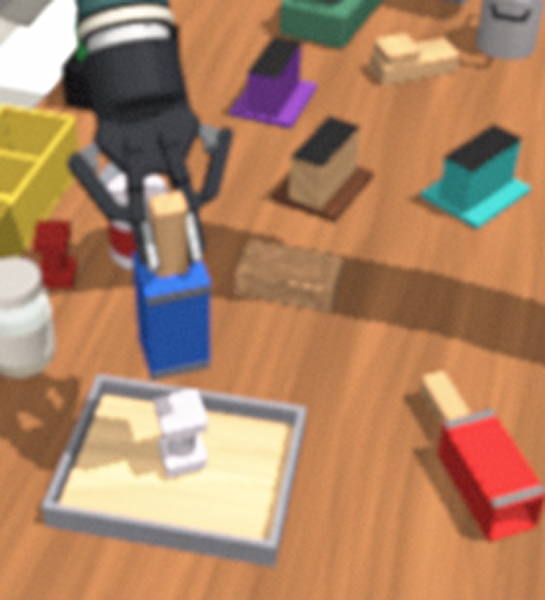

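Aluminium bollard stands in the tray at crop (182,432); the mould is empty. Now the return.

```bash
python3 - <<'E'
from h import *
plan([.5228,-.2606,.280],RG*Ro.from_rotvec([0,0,np.radians(150)]),17)
E
```

```text
17 rows of [0.0203, 0.0134, -0.0219] [1.97, 0.53, 0.37]
```

apply_moves(motion=[[[0.005, 0.0034, -0.0055, 0.49, 0.13, 0.09], [0.0102, 0.0067, -0.011, 0.99, 0.27, 0.19], [0.0152, 0.0101, -0.0164, 1.48, 0.4, 0.28], [0.0203, 0.0134, -0.0219, 1.97, 0.53, 0.37], [0.0203, 0.0134, -0.0219, 1.97, 0.53, 0.37], [0.0203, 0.0134, -0.0219, 1.97, 0.53, 0.37], [0.0203, 0.0134, -0.0219, 1.97, 0.53, 0.37], [0.0203, 0.0134, -0.0219, 1.97, 0.53, 0.37], [0.0203, 0.0134, -0.0219, 1.97, 0.53, 0.37], [0.0203, 0.0134, -0.0219, 1.97, 0.53, 0.37]]])

```text
time: 20.6
position: [0.5752, 0.0087, 0.2815]
tool_rot: [-2.098, 1.376, 0.651]
force: [-0.2, -0.1, -2.3]
gripper_width: 0.0253
finger_force: 64.2
```

apply_moves(motion=[[[0.0203, 0.0134, -0.0219, 1.97, 0.53, 0.37], [0.0203, 0.0134, -0.0219, 1.97, 0.53, 0.37], [0.0203, 0.0134, -0.0219, 1.97, 0.53, 0.37], [0.0203, 0.0134, -0.0219, 1.97, 0.53, 0.37], [0.0203, 0.0134, -0.0219, 1.97, 0.53, 0.37], [0.0203, 0.0134, -0.0219, 1.97, 0.53, 0.37], [0.0203, 0.0134, -0.0219, 1.97, 0.53, 0.37], [0.0152, 0.0101, -0.0164, 1.48, 0.4, 0.28], [0.0102, 0.0067, -0.011, 0.99, 0.27, 0.19], [0.005, 0.0034, -0.0055, 0.49, 0.13, 0.09]]])

```text
time: 21.85
position: [0.5216, -0.261, 0.2784]
tool_rot: [-1.878, 1.476, 0.368]
force: [-0.9, -0.5, -1.7]
gripper_width: 0.025
finger_force: 64.2
```

```bash
python3 - <<'E'
from h import *
show()
plan([.5228,-.2606,.280],RG*Ro.from_rotvec([0,0,np.radians(66)]),9)
E
```

```text
{'time': 21.85, 'joints': [0.761, 0.527, -0.016, 1.615, -0.683, 1.45, -1.911], 'position': [0.522, -0.261, 0.278], 'tool_rot': [-1.878, 1.476, 0.368], 'force': [-0.868, -0.542, -1.668], 'gripper_width': 0.025, 'finger_force': 64.2}
9 rows of [0.0, -0.0002, -0.0001] [0.0, -0.01, -9.34]
```

apply_moves(motion=[[[0, 0, 0, 0, 0, -5], [0, 0, 0, 0, 0, -9], [0, 0, 0, 0, 0, -9], [0, 0, 0, 0, 0, -9], [0, 0, 0, 0, 0, -9], [0, 0, 0, 0, 0, -9], [0, 0, 0, 0, 0, -9], [0, 0, 0, 0, 0, -9], [0, 0, 0, 0, 0, -9], [0, 0, 0, 0, 0, -9]]])

```text
time: 23.1
position: [0.5224, -0.259, 0.2787]
tool_rot: [-2.377, -0.211, -0.357]
force: [-0.8, 0.6, -2.2]
gripper_width: 0.0254
finger_force: 64.2
```

apply_moves(motion=[[[0, 0, 0, 0, 0, -9], [0, 0, 0, 0, 0, -9], [0, 0, 0, 0, 0, -9], [0, 0, 0, 0, 0, -9], [0, 0, 0, 0, 0, -9], [0, 0, 0, 0, 0, -8], [0, 0, 0, 0, 0, -6], [0, 0, 0, 0, 0, -3], [0, 0, 0, 0, 0, 0], [0, 0, 0, 0, 0, 0]]])

```text
time: 24.35
position: [0.5222, -0.2597, 0.2786]
tool_rot: [-2.054, -1.486, -0.827]
force: [-0.4, 0.1, -3.1]
gripper_width: 0.0252
finger_force: 64.2
```

```bash
python3 - <<'E'
from h import *
show()
plan(PG+[0,0,.05],RG,10)
E
```

```text
{'time': 24.35, 'joints': [1.108, 0.593, -0.519, 1.588, -0.46, 1.347, 0.484], 'position': [0.522, -0.26, 0.279], 'tool_rot': [-2.054, -1.486, -0.827], 'force': [-0.408, 0.135, -3.143], 'gripper_width': 0.025, 'finger_force': 64.212}
10 rows of [-0.0102, 0.0003, 0.0101] [-0.0, 0.01, -0.21]
```

Lower to 50 mm above the laying height, then check how the mould sits in the grip.

apply_moves(motion=[[[-0.005, 0.0003, 0.005, 0, 0, -0.2], [-0.009, 0.0003, 0.009, 0, 0, -0.2], [-0.013, 0.0003, 0.013, 0, 0, -0.2], [-0.014, 0.0003, 0.0135, 0, 0, -0.2], [-0.014, 0.0003, 0.014, 0, 0, -0.2], [-0.014, 0.0003, 0.0135, 0, 0, -0.2], [-0.013, 0.0003, 0.013, 0, 0, -0.2], [-0.01, 0.0003, 0.01, 0, 0, -0.2], [-0.007, 0.0003, 0.007, 0, 0, -0.2], [-0.003, 0.0003, 0.003, 0, 0, -0.2]]])

```text
time: 25.6
position: [0.5226, -0.2612, 0.1345]
tool_rot: [-2.034, -1.526, -0.841]
force: [1.5, -0.3, -1.9]
gripper_width: 0.0255
finger_force: 64.2
```

```bash
python3 - <<'E'
from h import *
show()
plan(PG+[0,0,.05],RG,1)
k=[]
for n,b in(("top",(275,155,80,60)),("side",(220,100,100,75))):
    x,y,w,h=b;k.append(cv2.resize(r.camera(n)["frame"][y:y+h,x:x+w],(400,300),interpolation=2))
cv2.imwrite("pics/p1.png",np.vstack([np.hstack(k)]))
E
```

```text
{'time': 25.6, 'joints': [1.092, 0.777, -0.495, 1.658, -0.416, 1.136, 0.631], 'position': [0.523, -0.261, 0.134], 'tool_rot': [-2.034, -1.526, -0.841], 'force': [1.522, -0.332, -1.949], 'gripper_width': 0.025, 'finger_force': 64.204}
1 rows of [0.0003, 0.0001, 0.0002] [-0.01, 0.04, -0.05]
```

View pics/p1.png

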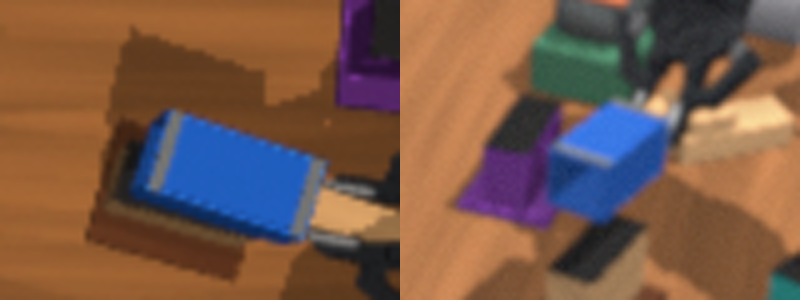

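```bash
python3 - <<'E'
from h import *
t=r.camera("top");s=r.camera("side")
T=dict(mf=(170,112),hf=(327,160),hn=(300,238),mn=(148,190));S=dict(mf=(150,145),mn=(213,163),hn=(268,120),hf=(207,100))
P={}
for k in T:
    a,da=ray(t,(T[k][0]+.5)/5-.5+275,(T[k][1]+.5)/5-.5+155);b,db=ray(s,(S[k][0]+.5)/4-.5+220,(S[k][1]+.5)/4-.5+100)
    x=np.linalg.lstsq(np.c_[da,-db],b-a,rcond=None)[0];pa,pb=a+da*x[0],b+db*x[1];P[k]=(pa+pb)/2;print(k,P[k].round(4),"gap",np.linalg.norm(pa-pb).round(4))
ax=(P["mf"]+P["mn"]-P["hf"]-P["hn"])/2;print("len",np.linalg.norm(ax),"yaw",np.degrees(np.arctan2(ax[1],ax[0])),"pitch up",np.degrees(np.arctan2(ax[2],np.hypot(*ax[:2]))))
c=sum(P.values())/4;print("topcentre",c,"want",[.543,-.191,.175],"along m",(c-[.543,-.191,.175])@m)
E
```

```text
mf [ 0.579  -0.1574  0.1832] gap 0.003
hf [ 0.5546 -0.2562  0.1723] gap 0.0058
hn [ 0.503  -0.2399  0.1723] gap 0.0001
mn [ 0.5282 -0.1444  0.1845] gap 0.0014
len 0.10094142307728485 yaw 75.66643017784398 pitch up 6.580587959024873
topcentre [ 0.54119175 -0.19949599  0.17807028] want [0.543, -0.191, 0.175] along m -0.00866313008506576
```

```bash
python3 - <<'E'
from h import *
my=np.array([-m[1],m[0],0]);c=np.array([.542,-.1967,.1532]);D=Ro.from_rotvec(my*np.radians(6.5))
s=r.sense();R=D*Ro.from_rotvec(s["tool_rot"])
for dz in(.012,0.):
    p=np.array([.543,-.191,.1+dz])+D.apply(s["position"]-c);print(p,R.as_rotvec());plan(p,R,8)
print(R.as_matrix().round(3))
E
```

```text
[ 0.52343981 -0.257163    0.10198728] [-2.11422918 -1.58650084 -0.73690125]
8 rows of [-0.0024, -0.0001, 0.0035] [-0.0, -0.81, -0.0]
[ 0.52343981 -0.257163    0.08998728] [-2.11422918 -1.58650084 -0.73690125]
8 rows of [-0.0034, -0.0001, 0.0046] [-0.0, -0.81, -0.0]
[[ 0.219  0.96   0.174]
 [ 0.752 -0.28   0.597]
 [ 0.621  0.    -0.783]]
```

apply_moves(motion=[[[-0.0024, -0.0001, 0.0035, 0, -0.81, 0], [-0.0024, -0.0001, 0.0035, 0, -0.81, 0], [-0.0024, -0.0001, 0.0035, 0, -0.81, 0], [-0.0024, -0.0001, 0.0035, 0, -0.81, 0], [-0.0024, -0.0001, 0.0035, 0, -0.81, 0], [-0.0024, -0.0001, 0.0035, 0, -0.81, 0], [-0.0024, -0.0001, 0.0035, 0, -0.81, 0], [-0.0024, -0.0001, 0.0035, 0, -0.81, 0], [0, 0, 0, 0, 0, 0], [0, 0, 0, 0, 0, 0]]])

```text
time: 27.05
position: [0.5231, -0.2568, 0.1014]
tool_rot: [-2.114, -1.586, -0.737]
force: [0.6, -0.0, -2.2]
gripper_width: 0.0252
finger_force: 64.2
```

```bash
python3 - <<'E'
from h import *
show()
k=[]
for n,b in(("top",(285,165,75,56)),("side",(235,120,75,56))):
    x,y,w,h=b;k.append(cv2.resize(r.camera(n)["frame"][y:y+h,x:x+w],(400,299),interpolation=2))
cv2.imwrite("pics/p2.png",np.vstack([np.hstack(k)]))
E
```

```text
{'time': 27.05, 'joints': [1.033, 0.762, -0.46, 1.703, -0.364, 1.023, 0.6], 'position': [0.523, -0.257, 0.101], 'tool_rot': [-2.114, -1.586, -0.737], 'force': [0.579, -0.013, -2.197], 'gripper_width': 0.025, 'finger_force': 64.154}
```

View pics/p2.png

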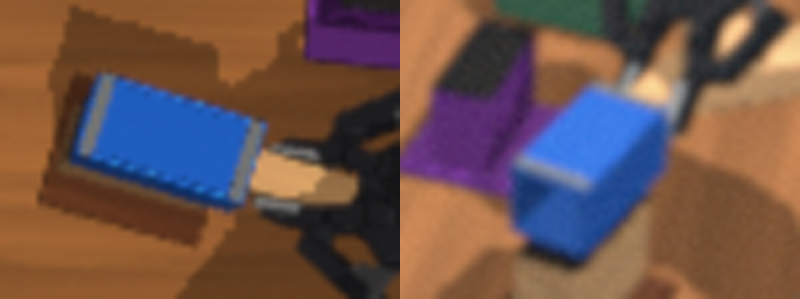

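```bash
python3 - <<'E'
from h import *
t=r.camera("top");s=r.camera("side");q=75/400
T=dict(mf=(97,75),hf=(266,123),hn=(240,205),mn=(78,155));S=dict(mf=(115,160),mn=(187,190),hn=(268,113),hf=(193,86))
P={}
for k in T:
    a,da=ray(t,(T[k][0]+.5)*q-.5+285,(T[k][1]+.5)*q-.5+165);b,db=ray(s,(S[k][0]+.5)*q-.5+235,(S[k][1]+.5)*q-.5+120)
    x=np.linalg.lstsq(np.c_[da,-db],b-a,rcond=None)[0];pa,pb=a+da*x[0],b+db*x[1];P[k]=(pa+pb)/2;print(k,P[k].round(4),"gap",np.linalg.norm(pa-pb).round(4))
ax=(P["mf"]+P["mn"]-P["hf"]-P["hn"])/2;print("len",np.linalg.norm(ax),"yaw",np.degrees(np.arctan2(ax[1],ax[0])),"pitch up",np.degrees(np.arctan2(ax[2],np.hypot(*ax[:2]))))
c=sum(P.values())/4;print("topcentre",c,"along m",(c-[.543,-.191,.137])@m)
E
```

```text
mf [ 0.579  -0.1456  0.1401] gap 0.0006
hf [ 0.5542 -0.2478  0.1352] gap 0.0027
hn [ 0.5039 -0.2326  0.134 ] gap 0.0012
mn [ 0.5319 -0.1354  0.1347] gap 0.002
len 0.10315705897702615 yaw 75.19181808612258 pitch up 1.5713582240441963
topcentre [ 0.54225893 -0.19037733  0.13597506] along m 0.0003911975209291573
```

apply_moves(motion=[[[-0.001, 0, 0.0012, 0, -0.12, 0], [-0.001, 0, 0.0012, 0, -0.12, 0], [-0.001, 0, 0.0012, 0, -0.12, 0], [-0.001, 0, 0.0012, 0, -0.12, 0], [-0.001, 0, 0.0012, 0, -0.12, 0], [-0.001, 0, 0.0012, 0, -0.12, 0], [-0.001, 0, 0.0012, 0, -0.12, 0], [-0.0008, 0, 0.001, 0, -0.12, 0], [0, 0, 0, 0, 0, 0], [0, 0, 0, 0, 0, 0]]])

```text
time: 28.5
position: [0.5232, -0.2576, 0.0895]
tool_rot: [-2.126, -1.594, -0.721]
force: [-3.1, -3.7, 5.9]
gripper_width: 0.0253
finger_force: 65.0
```

apply_moves(motion=[[[0, 0, 0, 0, 0, 0], [0, 0, 0, 0, 0, 0], [0, 0, 0, 0, 0, 0], [0, 0, 0, 0, 0, 0], [0, 0, 0, 0, 0, 0], [0, 0, 0, 0, 0, 0], [0, 0, 0, 0, 0, 0], [0, 0, 0, 0, 0, 0], [0, 0, 0, 0, 0, 0], [0, 0, 0, 0, 0, 0]]], gripper=0.65)

```text
time: 29.75
position: [0.5229, -0.257, 0.0891]
tool_rot: [-2.125, -1.594, -0.721]
force: [0.2, -0.7, -0.6]
gripper_width: 0.0555
finger_force: 0.0
```

apply_moves(motion=[[[0, 0, -0.006, 0, 0, 0], [0, 0, -0.012, 0, 0, 0], [0, 0, -0.018, 0, 0, 0], [0, 0, -0.02, 0, 0, 0], [0, 0, -0.02, 0, 0, 0], [0, 0, -0.02, 0, 0, 0], [0, 0, -0.02, 0, 0, 0], [0, 0, -0.015, 0, 0, 0], [0, 0, -0.01, 0, 0, 0], [0, 0, -0.005, 0, 0, 0]]])

```text
time: 31.0
position: [0.4981, -0.3428, 0.2054]
tool_rot: [-2.126, -1.594, -0.721]
force: [-0.5, -0.5, -0.2]
gripper_width: 0.0554
finger_force: 0.0
```

```bash
python3 - <<'E'
from h import *
show()
k=[]
for n,b in(("top",(140,140,230,172)),("side",(150,110,200,150))):
    x,y,w,h=b;k.append(cv2.resize(r.camera(n)["frame"][y:y+h,x:x+w],(400,300),interpolation=2))
for n,b in(("top",(285,165,75,56)),("side",(235,120,75,56))):
    x,y,w,h=b;k.append(cv2.resize(r.camera(n)["frame"][y:y+h,x:x+w],(400,300),interpolation=2))
cv2.imwrite("pics/e1.png",np.vstack([np.hstack(k[:2]),np.hstack(k[2:])]))
E
```

```text
{'time': 31.0, 'joints': [1.109, 0.673, -0.431, 1.546, -0.334, 1.286, 0.586], 'position': [0.498, -0.343, 0.205], 'tool_rot': [-2.126, -1.594, -0.721], 'force': [-0.494, -0.451, -0.205], 'gripper_width': 0.055, 'finger_force': 0.0}
```

View pics/e1.png

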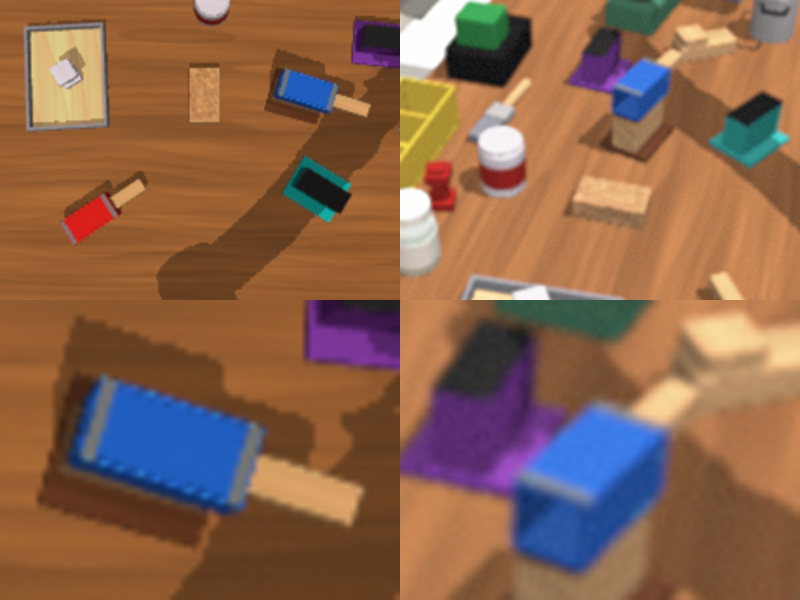

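The mould lies on its rest as before: top face at crop (170,440), against (165,140) in the first crop. The bollard is in the tray at (65,72), and nothing else in view has moved.

```bash
python3 -c "
from workcell import r
print(r.hand_in())"
```

```text
the job is handed in; nothing more can be done
None
```

The job is handed in at about 31 s: the bollard came loose after six taps and stands in the tray, and the empty mould is back on its rest within a few millimetres of its first position and released, with nothing else visibly moved.

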